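# Index the packing carousel to the rubber stamp and lock it

## Robot

A 6-joint arm with a two-finger parallel gripper is mounted at the origin on a cart in front of the work surface, level with it; the furniture and walls round the work are solid. World frame = base frame: x ahead of the robot, y to its left, z up, the work surface at z = 0. Lengths are in m, angles in rad, forces in N, time in s.
With the tool pointing down it reaches from about 0.375 to 0.75 m from the base axis. Payload 9 kg.
Tool frame: the origin (TCP) lies on the centre line of the jaws, within the pads' length; the fingertips stand 8 mm ahead of it and the grasp point (between the pads) lies 11 mm behind it; z points along the fingers, y is the line along which they close (so a half turn about z gives the same grasp; the last joint's range is limited). The gripper opens to 85 mm and grips with 20 to 120 N. Pads are 22 mm wide; open, the fingers measure 114 mm over their backs; the gripper's body (76 mm by 85 mm) begins 54 mm behind the grasp point. The pads swing forward as they close: fully open they stand 13 mm farther back than shut.
Start: joints at [1.003, 0.104, 0.097, 1.564, 0, 1.353], TCP at [0.206, 0.564, 0.215] pointing down, gripper open.
Joint ranges: [-2.99, 2.99], [-0.84, 1.86], [-1.1, 1.16], [-1.84, 2.11], [-1.51, 1.56], [-3.14, 3.14]. Speed limits (rad/s): [2.22, 2.22, 2.57, 3.14, 3.14, 3.14].

## Interface

Orientations are given as a 3x3 rotation matrix whose columns are the frame's x, y, z axes.
In Python, from workcell import ctrl, eyes, job_done gives the robot as it stands.
- The arm moves only by the tool arm_command, never from a script. Its argument "series" is a list of rows, each an object with "jaw": the opening, from 0 (shut) to 1 (fully open); "linear": the shift along the tool's x, y, z in mm, a list of three; "twist": the turn, a rotation vector about the tool's x, y, z in degrees, a list of three. A call has 1 to 8 rows; each row shifts and turns the commanded pose from where the row before left it, along the tool's axes as they then stand; what a row does not reach is not made up. A row lasts 1/12 s, in which the tool goes at most 41.7 mm and 7.16 degrees, less where a joint would pass 70% of its speed; a pose out of reach is approached as far as the arm can. A call with a gripper value outside its range is refused whole. The fingers move at their own pace and stop on an object; the grip force is fixed at half the most. Time passes only in rows, so rows that do not move let the fingers close. It gives the time, the measured TCP pose, the force, the opening and the grip force at its end, in the units of the state.
- ctrl.sense(): the state, without advancing time (a new reading comes with each control period).
- eyes.camera(name): name is "scene" or "top" or "wrist"; returns (picture, depth): 400x640x3 uint8, blue, green, red; 400x640 float32, m along the optical axis (not along the pixel's ray), 0 where there is no reading.
- eyes.get_calibration(name): a dict with "fx", "fy", "cx", "cy" (pixels), "origin" and "rotation" of the camera in the world; the wrist camera has in their place "T_tool_cam" (4x4, takes a point from camera to tool coordinates, whose origin is the TCP and whose axes are the flange's). Camera axes: x right, y up, looking along -z (the intrinsics and any distortion apply to the point x, -y, -z); pixel columns grow to the right and rows downward; lengths in m; the calibration is good to about 2 mm. A picture is of the moment at which its call begins: read the wrist's pose just before it. get_calibration takes no time and is no camera call.
- job_done(): hands the job in; it is judged then, once.
The state is a dict: "clock": time; "joint_pos": joint angles; "joint_velocities": joint speeds; "joint_efforts": joint torques, N m; "eef_pos": TCP position; "tool_rot": TCP orientation; "wrist_force": force on the tool from outside, world axes, zero at the start; "moment": the same for the moment, N m; "opening": finger opening in m; "finger_force": force on a finger pad.
Only numpy, scipy, OpenCV 4.12 (cv2) and the standard library are available. Lean on these libraries where they do the work, as an engineer would, in place of code of your own. Each camera call takes 0.05 s, during which the arm holds its last target. There are 200 camera calls.

## Task

The front compartment of the packing carousel has been emptied and the rubber stamp is the next article to pack: bring the stamp's compartment round to the front, which is one station of turning. Pull the spring plunger's knob up out of its stop hole, turn the carousel with it, and let the spring drop the pin fully home into the next stop's hole, feeling for the hole since the stops are only roughly spaced. Handle the mechanism gently: never turn against an engaged pin or push the knob down hard, keep the stamp standing in its compartment, and leave the tape measure, the masking tape and the marker lying where they are.

Things in the scene. Friction and masses are not known exactly. Their poses are not given: they have to be found in the camera images.
- index_base: fixed round aluminium base plate of the carousel, 410 mm across, 12 mm thick; one 90 mm wide lug, reaching 240 mm from the centre, marks the FRONT. Origin: centre of its underside, on the carousel's vertical turning axis. Its x axis points from the front lug to the back (front = its -x side), its y axis to the left as seen by someone facing it from the lug, z up
- front_station (a point): point of the base in the middle of the front compartment's place: 85 mm from the axis towards the front, 40 mm above the table
- carousel: grey round tray, 280 mm across, turning on the base's axis; floor 36 mm, rim 66, dividers 67 and hub (52 mm diameter) 78 mm above the table; six 60 degree compartments. Origin on the axis, 30 mm above the table. Its -x axis points to the compartment that is in front at the start and to the tongue (34 mm wide, top 36 mm above the table) that carries the plunger. Bearing friction 0.25 N m
- carousel_turn (a joint): angle of the carousel on the base, 0 at the start, positive anticlockwise from above. A station is nominally 1.047 rad, but the stops were set by eye: the next hole may be up to 0.06 rad (10 mm along the circle) off either way, its true place is not listed: feel for it with the pin riding on the block. To bring the left (+y) compartment to the front turn positively; the knob then goes right
- knob_centre (a point): centre of the plunger's round black knob: 28 mm diameter, 28 mm tall, axis vertical, 170 mm from the carousel's axis, 74 mm above the table with the pin home. Under it a steel sleeve of 20 mm diameter reaches 56 mm and a hexagon nut 27 mm across 43 mm above the table. Only the articles in the tray (60 mm or more away) stand higher than the knob
- plunger_pull (a joint): lift of knob and pin: 0 with the pin fully down, 0.014 at the upper stop. Over 0.0095 the tip is clear of the blocks; at 0.0095 it rests on a block. The spring pulls it down with 6.3 N at 0, 11 N at 0.014. It can only drop if the fingers let the knob sink. Over the open base between two blocks the pin also falls to 0, which is not locked
- plunger_pin: the plunger's steel pin, 8 mm diameter, flat-ended, on the knob's axis and fixed to it. Origin: centre of its lower tip, 59.5 mm below the knob's centre. It only ever touches stop blocks; resting on one under the spring alone it bears about 10 N, and it must never bear 40 N
- rubber_stamp: rubber stamp with a turned wooden handle standing on its 70 x 36 mm foot, 74 mm high; origin at the centre of its underside. At the start it is in the compartment next to the front one, left or right
- clip_box: small blue box of clips, 40 x 50 x 18 mm, in the compartment on the other side of the front one; origin at the centre of its underside
- tape_measure: bystander: yellow pocket tape measure, 71 x 181 x 42 mm, lying left of the carousel; origin on its underside
- tape_roll_masking: bystander: roll of masking tape, 100 mm diameter, 25 mm high, lying flat right of the carousel near the table's front edge; origin at the centre of its underside
- marker_black: bystander: black marker, 132 mm long, lying left of the carousel near the table's front edge; origin on its underside near the middle
- front_hole (a point): mouth of the front stop's hole, where the pin is at the start: 170 mm from the axis, 24 mm above the table. Six like steel stop blocks (46 mm along the radius, 70 along the circle, 12 thick, flat top at 24) are clamped on the base round this circle, nominally 60 degrees apart. Each has a through hole, 10 mm along the circle: about 1 mm play either side of the pin
There are look-alikes about, which are no part of the job. Leave any turquoise look-alike of the rubber_stamp alone.

How it is judged:
By the outcome, as a careful person would: the job done as asked, in the order asked, and still so for the second after the job is handed in, with the robot touching nothing.
It also fails if it takes over 48 s, if anything falls off the work surface, if the arm or the gripper's body presses on something with over 40 N, if the wrist force passes 120 N, or if a joint passes its speed limit or range.

## Working session

There is one attempt and no reset: what is moved stays moved. The work goes in short steps, Python scripts to look and compute and a tool call to move; the robot and the scene stay as the last step left them, time stands still between calls to the robot, and variables do not carry over. Pictures are saved under pics/ and viewed, at most 10 in all, crops included, and the job is handed in when it is done.

Besides the shell and the picture viewer there is one more tool, called after "Emit:" by a JSON object that holds its "fn" and its "kwargs". arm_command: Moves the arm, as the interface text tells. Its arguments: {"type":"object","properties":{"series":{"type":"array"}},"required":["series"]}

```bash
mkdir -p pics; ls
python3 - <<'E'
from workcell import ctrl, eyes
import cv2, numpy as np
print(ctrl.sense())
for n in ("scene","top"):
    im,d=eyes.camera(n); cv2.imwrite(f"pics/{n}0.png",im); np.save(f"pics/{n}0.npy",d)
    print(n,eyes.get_calibration(n))
print(eyes.get_calibration("wrist"))
E
```

```text
pics
{'clock': 0.0, 'joint_pos': array([ 1.00328644e+00,  1.04711593e-01,  9.65024643e-02,  1.56386885e+00,
       -1.82938695e-05,  1.35310813e+00]), 'joint_velocities': array([ 0.00082343,  0.00031051,  0.00042817, -0.00021314,  0.00013429,
        0.00028824]), 'joint_efforts': array([-1.41948949e-03, -5.56933343e+01,  5.03649509e+01,  1.70717051e-02,
       -4.34294670e-04, -1.99230431e-05]), 'eef_pos': array([0.20544698, 0.56337966, 0.21383339]), 'tool_rot': array([[-9.39433757e-01,  3.42729870e-01, -6.73507672e-04],
       [ 3.42730434e-01,  9.39433159e-01, -1.09058024e-03],
       [ 2.58941017e-04, -1.25535947e-03, -9.99999179e-01]]), 'wrist_force': array([-0.47425628,  0.1284443 , -0.01498625]), 'moment': array([-0.00782296,  0.02200713, -0.01920798]), 'finger_force': 0.0, 'opening': 0.08545111059674898}
scene {'fx': 387.22277720448017, 'fy': 387.22277720448017, 'cx': 320.8540957936244, 'cy': 194.37812412429358, 'origin': array([ 0.1400398 , -0.67204032,  0.96510616]), 'rotation': array([[ 0.88545031,  0.33893386, -0.31796477],
       [-0.46452089,  0.66618984, -0.58344788],
       [ 0.01407465,  0.66431538,  0.74731986]])}
top {'fx': 482.89973925146296, 'fy': 482.89973925146296, 'cx': 325.0857663069423, 'cy': 198.6544465152515, 'origin': array([ 0.15674734, -0.00284219,  1.73243003]), 'rotation': array([[ 0.06103456,  0.9765971 , -0.20623504],
       [-0.99811947,  0.05854006, -0.01818181],
       [-0.00568329,  0.20695693,  0.97833355]])}
{'fx': 329.9299086106141, 'fy': 329.9299086106141, 'cx': 317.452847098097, 'cy': 199.63088502996425, 'T_tool_cam': array([[-3.02728584e-04,  9.56424067e-01,  2.91981013e-01,
         7.48405386e-02],
       [ 9.99999851e-01,  4.21905113e-04, -3.45199382e-04,
         3.00051706e-04],
       [-4.53345279e-04,  2.91980865e-01, -9.56424053e-01,
        -1.58894486e-01],
       [ 0.00000000e+00,  0.00000000e+00,  0.00000000e+00,
         1.00000000e+00]])}
```

View pics/scene0.png

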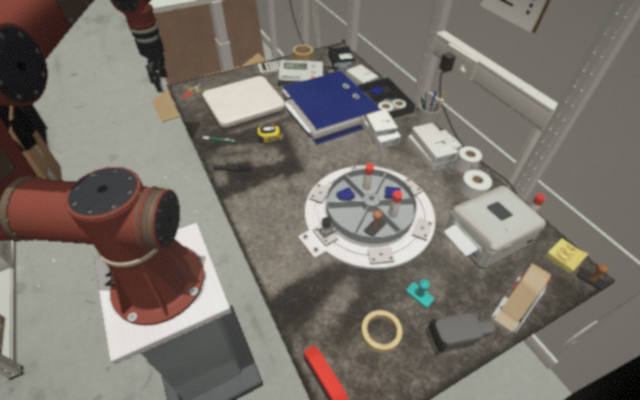

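View pics/top0.png

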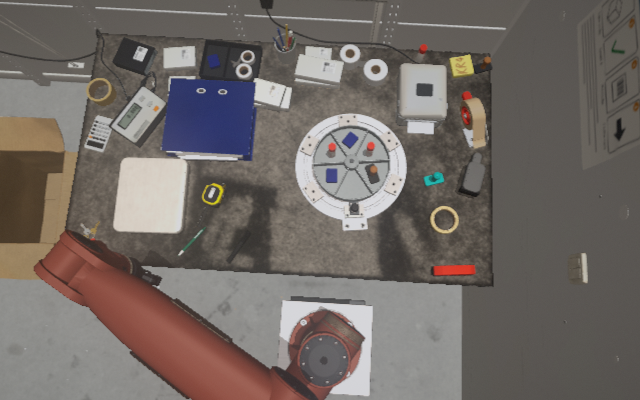

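```bash
cat > h.py <<'E'
import numpy as np, cv2
from workcell import ctrl, eyes
def world(n,u,v,d):
    c=eyes.get_calibration(n)
    p=np.stack([(u-c['cx'])*d/c['fx'],-(v-c['cy'])*d/c['fy'],-d],-1)
    return p@c['rotation'].T+c['origin']
def ray(n,u,v):
    c=eyes.get_calibration(n)
    r=c['rotation']@np.array([(u-c['cx'])/c['fx'],-(v-c['cy'])/c['fy'],-1.]); return c['origin'],r
def proj(n,P):
    c=eyes.get_calibration(n); q=(np.asarray(P)-c['origin'])@c['rotation']
    return np.stack([c['cx']+c['fx']*q[...,0]/-q[...,2], c['cy']+c['fy']*q[...,1]/q[...,2]],-1)
E
python3 - <<'E'
from h import *
a=cv2.imread("pics/top0.png")[105:240,285:450]; b=cv2.imread("pics/scene0.png")[155:275,290:445]
a=cv2.resize(a,(400,327),interpolation=cv2.INTER_CUBIC); b=cv2.resize(b,(400,310),interpolation=cv2.INTER_CUBIC)
b=cv2.copyMakeBorder(b,0,17,0,0,cv2.BORDER_CONSTANT)
cv2.imwrite("pics/crop1.png",np.hstack([a,b]))
E
```

```text
(no output)
```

View pics/crop1.png

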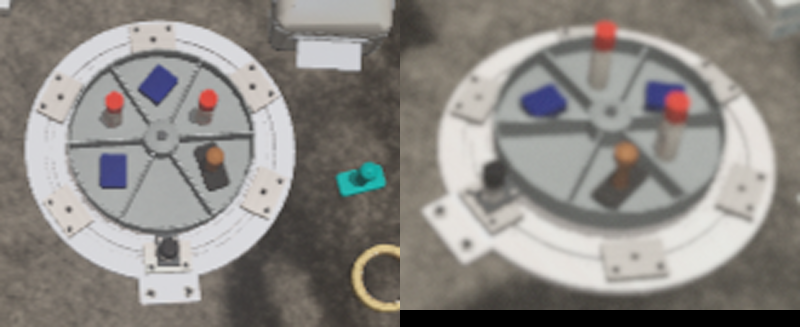

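The crop shows that the brown-handled stamp (top image, about (373,172)) is in the tray compartment to the right of the empty front. The clip box is on the left at (332,176). The turquoise one at (433,178), off the tray, is the look-alike. So the carousel has to turn negatively, clockwise from above, and the knob goes left. Next I measure the axis and the knob.

Run:
```python
from h import *
from scipy.optimize import least_squares
vv,uu=np.mgrid[0:400,0:640]
for n,roi in(("top",(285,415,105,240)),("scene",(290,445,155,275))):
    im=cv2.imread(f"pics/{n}0.png").astype(int); d=np.load(f"pics/{n}0.npy")
    W=world(n,uu,vv,d); m=np.zeros(d.shape,bool); m[roi[2]:roi[3],roi[0]:roi[1]]=1; m&=d>0
    br=m&(im.min(2)>175)&(W[...,2]<.03)       # white base
    P=W[br]; print(n,"white",br.sum(),np.median(P,0))
    # outer circle from convex hull, robust
    h=P[cv2.convexHull(P[:,:2].astype(np.float32),returnPoints=False)[:,0]][:,:2]
    r=least_squares(lambda q:np.hypot(h[:,0]-q[0],h[:,1]-q[1])-.205,[*np.median(P,0)[:2]],loss='soft_l1',f_scale=.003); print("axis",r.x)
    c=r.x
    far=br&(np.hypot(W[...,0]-c[0],W[...,1]-c[1])>.215); f=W[far][:,:2]; print("lug",far.sum(),f.mean(0),np.degrees(np.arctan2(*(f.mean(0)-c)[::-1])))
    rr=np.hypot(W[...,0]-c[0],W[...,1]-c[1])
    hub=m&(rr<.05)&(W[...,2]>.072)&(W[...,2]<.085);print("hub",hub.sum(),W[hub].mean(0))
    kn=m&(im.max(2)<75)&(abs(rr-.17)<.03)&(W[...,2]>.05); print("knob",kn.sum(),W[kn].mean(0),np.median(W[kn],0),"px",uu[kn].mean(),vv[kn].mean(), np.sort(W[kn][:,2])[[0,-5,-1]])
    top=kn&(W[...,2]>.082); print("knobtop",top.sum(),W[top].mean(0), "px",uu[top].mean(),vv[top].mean())
    for q in (9,): print(np.round(W[top].ptp(0) if hasattr(np.ndarray,'ptp') else np.ptp(W[top],0),3))
```

```text
top white 4222 [ 0.60506388 -0.05707798  0.01357909]
axis [ 0.64992709 -0.05658107]
lug 150 [ 0.43089399 -0.07973275] -173.96627023237488
hub 88 [ 0.6483858  -0.05644879  0.07580368]
knob 14 [ 0.47403352 -0.07468768  0.08300071] [ 0.47145517 -0.07518118  0.08237922] px 354.0 208.92857142857142 [0.06860617 0.08755512 0.09255094]
knobtop 7 [ 0.47529772 -0.07679125  0.08902044] px 354.7142857142857 208.28571428571428Traceback (most recent call last):
  File "<stdin>", line 18, in <module>
AttributeError: `ptp` was removed from the ndarray class in NumPy 2.0. Use np.ptp(arr, ...) instead.
```

Emit:
{"fn": "arm_command", "kwargs": {"series": [{"jaw": 1, "linear": [-15, -16, 0], "twist": [0, 0, 0]}, {"jaw": 1, "linear": [-24, -26, 0], "twist": [0, 0, 0]}, {"jaw": 1, "linear": [-24, -26, 0], "twist": [0, 0, 0]}, {"jaw": 1, "linear": [-24, -26, 0], "twist": [0, 0, 0]}, {"jaw": 1, "linear": [-24, -26, 0], "twist": [0, 0, 0]}, {"jaw": 1, "linear": [-24, -26, 0], "twist": [0, 0, 0]}, {"jaw": 1, "linear": [-24, -26, 0], "twist": [0, 0, 0]}, {"jaw": 1, "linear": [-24, -26, 0], "twist": [0, 0, 0]}]}}

```text
clock: 0.77
eef_pos: [0.3097, 0.3134, 0.2143]
tool_rot: [[-0.94, 0.342, -0.0], [0.342, 0.94, -0.0], [0.0, -0.0, -1.0]]
wrist_force: [1.2, 0.5, -0.5]
opening: 0.0855
finger_force: 0.0
```

Emit:
{"fn": "arm_command", "kwargs": {"series": [{"jaw": 1, "linear": [-24, -26, 0], "twist": [0, 0, 0]}, {"jaw": 1, "linear": [-24, -26, 0], "twist": [0, 0, 0]}, {"jaw": 1, "linear": [-24, -26, 0], "twist": [0, 0, 0]}, {"jaw": 1, "linear": [-24, -26, 0], "twist": [0, 0, 0]}, {"jaw": 1, "linear": [-24, -25, 0], "twist": [0, 0, 0]}, {"jaw": 1, "linear": [-24, -25, 0], "twist": [0, 0, 0]}, {"jaw": 1, "linear": [-24, -25, 0], "twist": [0, 0, 0]}, {"jaw": 1, "linear": [-24, -25, 0], "twist": [0, 0, 0]}]}}

```text
clock: 1.43
eef_pos: [0.4204, 0.0558, 0.2144]
tool_rot: [[-0.939, 0.343, 0.0], [0.343, 0.939, 0.0], [-0.0, 0.0, -1.0]]
wrist_force: [1.8, 0.4, 1.6]
opening: 0.0855
finger_force: 0.0
```

Emit:
{"fn": "arm_command", "kwargs": {"series": [{"jaw": 1, "linear": [-24, -25, 0], "twist": [0, 0, 0]}, {"jaw": 1, "linear": [-24, -25, 0], "twist": [0, 0, 0]}, {"jaw": 1, "linear": [-24, -25, 0], "twist": [0, 0, 0]}, {"jaw": 1, "linear": [-27, -30, 0], "twist": [0, 0, -6.5]}, {"jaw": 0.8, "linear": [0, 0, 0], "twist": [0, 0, -6.5]}, {"jaw": 0.7, "linear": [0, 0, 0], "twist": [0, 0, -6.5]}, {"jaw": 0.7, "linear": [0, 0, 0], "twist": [0, 0, -6.5]}, {"jaw": 0.7, "linear": [0, 0, 0], "twist": [0, 0, 0]}]}}

```text
clock: 2.1
eef_pos: [0.477, -0.0752, 0.2142]
tool_rot: [[-0.994, -0.108, -0.001], [-0.108, 0.994, 0.0], [0.001, 0.001, -1.0]]
wrist_force: [-0.5, 0.0, -0.8]
opening: 0.0597
finger_force: 0.0
```

```bash
cat >> h.py <<'E'
def wsnap(name):
    s=ctrl.sense(); im,d=eyes.camera("wrist"); cv2.imwrite(f"pics/{name}.png",im)
    np.savez(f"pics/{name}.npz",d=d,p=s['eef_pos'],R=s['tool_rot']); return im,d,s
def wworld(f,u,v,d=None):
    c=eyes.get_calibration("wrist"); z=np.load(f"pics/{f}.npz")
    if d is None: d=z['d'][np.asarray(v).astype(int),np.asarray(u).astype(int)]
    p=np.stack([(u-c['cx'])*d/c['fx'],-(v-c['cy'])*d/c['fy'],-d],-1)
    T=c['T_tool_cam']; return (p@T[:3,:3].T+T[:3,3])@z['R'].T+z['p']
E
python3 -c "
from h import *
wsnap('w1')"
```

```text
(no output)
```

View pics/w1.png

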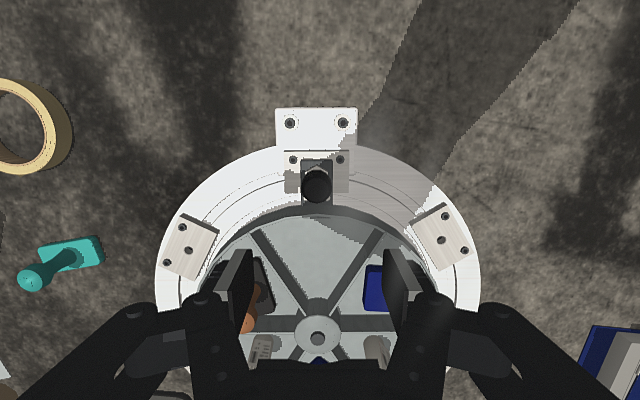

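The wrist picture shows the knob at (317,186), the hub at (317,338), and the next stop block in the direction of travel at about (440,240) with its hole in the middle. The stamp is at about (255,295), on the other side.

Run:
```python
from h import *
z=np.load("pics/w1.npz"); im=cv2.imread("pics/w1.png").astype(int)
vv,uu=np.mgrid[0:400,0:640]; W=wworld("w1",uu,vv,z['d'])
m=(uu>296)&(uu<338)&(vv>160)&(vv<212)&(W[...,2]>.083)&(z['d']>0)&(im.max(2)<80)
e=cv2.minEnclosingCircle(np.argwhere(m)[:,::-1].astype(np.float32)); print("knob top",m.sum(),W[m].mean(0),np.median(W[m][:,2]),np.ptp(W[m],0),e)
K=wworld("w1",e[0][0],e[0][1],np.median(z['d'][m])); print("K",K)
h=(abs(uu-317)<28)&(abs(vv-338)<28)&(abs(W[...,2]-.078)<.003); e=cv2.minEnclosingCircle(np.argwhere(h)[:,::-1].astype(np.float32));print("hub",h.sum(),W[h].mean(0),e)
A=wworld("w1",e[0][0],e[0][1],np.median(z['d'][h]));print("A",A)
# white base outer rim fit + block
bl=im.min(2)>190
for (u,v) in ((440,240),(184,250)):
    s=im[v-12:v+13,u-12:u+13].sum(2); k=s<s.min()+140; y,x=np.nonzero(k)
    x=x.mean()+u-12;y=y.mean()+v-12; P=wworld("w1",x,y,np.median(z['d'][v-12:v+13,u-12:u+13])); 
    D=P-A; D0=K-A; a=np.arctan2(D[1],D[0]); a0=np.arctan2(D0[1],D0[0]); print("hole",k.sum(),x,y,P,np.hypot(*D[:2]),"ang",a,"knobang",a0,np.hypot(*D0[:2]),"diff",(a-a0+np.pi)%(2*np.pi)-np.pi)
# triangulate knob with wide top view check
print(proj("top",K),proj("scene",K),proj("top",A))
```

```text
knob top 680 [ 0.47883375 -0.07575769  0.08696352] 0.08727310090781747 [0.0270301 0.0265522 0.0063693] ((315.862060546875, 188.0), 14.99614429473877)
K [ 0.47871746 -0.07587865  0.087217  ]
hub 150 [ 0.64754972 -0.05604028  0.07726197] ((317.5, 338.0), 7.159010887145996)
A [ 0.64703705 -0.05609623  0.07717657]
hole 21 440.6190476190476 239.14285714285714 [0.54097197 0.07520335 0.02274824] 0.1687879714878418 ang 2.2502812408202484 knobang -3.0246004072177133 0.16947810316208786 diff -1.0083036591416246
hole 11 188.0 248.54545454545456 [ 0.58433271 -0.21433583  0.02248427] 0.17021047635250455 ang -1.9480761161189348 knobang -3.0246004072177133 0.16947810316208786 diff 1.076524291098778
[354.46985676 207.40004047] [324.54549215 219.19797625] [351.05867332 161.26685871]
```

Emit:
{"fn": "arm_command", "kwargs": {"series": [{"jaw": 0.6, "linear": [-1.7, -0.8, 25], "twist": [0, 0, 0]}, {"jaw": 0.6, "linear": [0, 0, 35], "twist": [0, 0, 0]}, {"jaw": 0.6, "linear": [0, 0, 35], "twist": [0, 0, 0]}, {"jaw": 0.6, "linear": [0, 0, 15], "twist": [0, 0, 0]}, {"jaw": 0.6, "linear": [0, 0, 0], "twist": [0, 0, 0]}, {"jaw": 0.6, "linear": [0, 0, 0], "twist": [0, 0, 0]}]}}

```text
clock: 2.65
eef_pos: [0.4784, -0.0752, 0.1044]
tool_rot: [[-0.995, -0.101, -0.001], [-0.101, 0.995, 0.001], [0.001, 0.001, -1.0]]
wrist_force: [0.9, 0.1, 0.4]
opening: 0.0516
finger_force: 0.0
```

Run:
```python
from h import *
im,d,s=wsnap("w2"); im=im.astype(int); print(s['eef_pos'],s['tool_rot'][:,1])
vv,uu=np.mgrid[0:400,0:640]; W=wworld("w2",uu,vv,d)
t=np.einsum('hwk,kj->hwj',W-s['eef_pos'],s['tool_rot'])
m=(d>0)&(np.hypot(t[...,0],t[...,1])<.022)&(W[...,2]>.083)&(W[...,2]<.095)
print(m.sum(),t[m].mean(0),t[m].min(0),t[m].max(0),W[m].mean(0))
y,x=np.nonzero(m);print(x.min(),x.max(),y.min(),y.max())
```

```text
[ 0.47840705 -0.07521991  0.10440047] [-1.01432693e-01  9.94842105e-01  7.71867906e-04]
1567 [ 9.26707971e-05 -5.87578894e-04  1.74654548e-02] [-0.0143706  -0.01394049  0.01505099] [0.01219039 0.01263213 0.02135509] [ 0.47835374 -0.07580242  0.08693468]
293 338 212 255
```

View pics/w2.png

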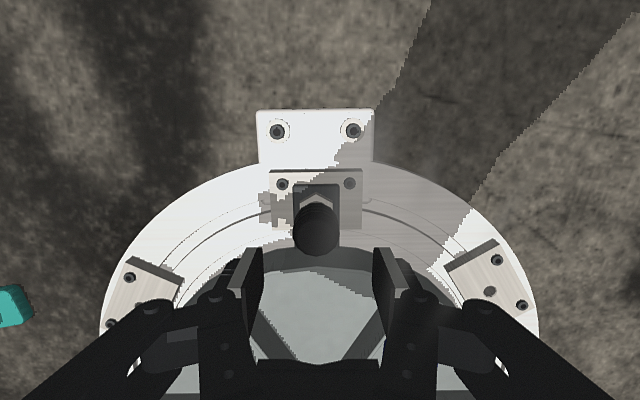

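The close view shows the knob at (316,232) between the fingers, 0.6 mm off centre along the closing line. I correct that, lower and close.

Emit:
{"fn": "arm_command", "kwargs": {"series": [{"jaw": 0.6, "linear": [0, -0.6, 15], "twist": [0, 0, -0.8]}, {"jaw": 0.5, "linear": [0, 0, 15], "twist": [0, 0, 0]}, {"jaw": 0.5, "linear": [0, 0, 8], "twist": [0, 0, 0]}, {"jaw": 0.42, "linear": [0, 0, 0], "twist": [0, 0, 0]}, {"jaw": 0.4, "linear": [0, 0, 0], "twist": [0, 0, 0]}, {"jaw": 0.38, "linear": [0, 0, 0], "twist": [0, 0, 0]}]}}

```text
clock: 3.2
eef_pos: [0.4798, -0.0766, 0.068]
tool_rot: [[-0.993, -0.117, 0.002], [-0.117, 0.993, -0.001], [-0.002, -0.001, -1.0]]
wrist_force: [-0.0, 0.5, -0.5]
opening: 0.0323
finger_force: 0.0
```

Run:
```python
from h import *
im,d,s=wsnap("w3"); print({k:np.round(s[k],4) for k in('clock','eef_pos','wrist_force','opening')})
z=d[150:400:1]
```

```text
{'clock': np.float64(3.2), 'eef_pos': array([ 0.4798, -0.0766,  0.068 ]), 'wrist_force': array([-0.0043,  0.4597, -0.5371]), 'opening': np.float64(0.0323)}
```

View pics/w3.png

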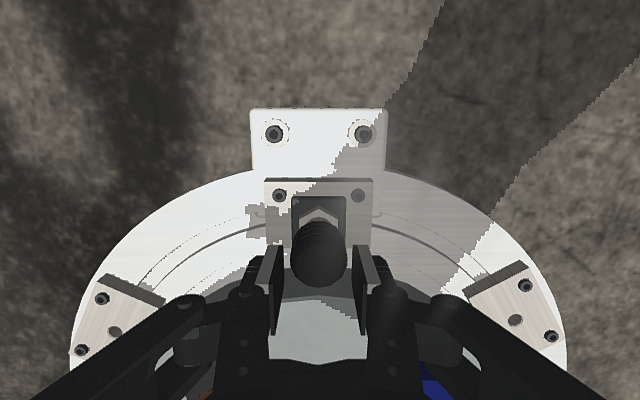

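Emit:
{"fn": "arm_command", "kwargs": {"series": [{"jaw": 0.36, "linear": [0, 0, 0], "twist": [0, 0, 0]}, {"jaw": 0.34, "linear": [0, 0, 0], "twist": [0, 0, 0]}, {"jaw": 0.32, "linear": [0, 0, 0], "twist": [0, 0, 0]}, {"jaw": 0.28, "linear": [0, 0, 0], "twist": [0, 0, 0]}, {"jaw": 0.25, "linear": [0, 0, 0], "twist": [0, 0, 0]}]}}

```text
clock: 3.67
eef_pos: [0.4793, -0.0763, 0.0672]
tool_rot: [[-0.993, -0.118, 0.001], [-0.118, 0.993, -0.0], [-0.001, -0.0, -1.0]]
wrist_force: [-0.7, 1.3, 4.3]
opening: 0.0224
finger_force: 45.3
```

Emit:
{"fn": "arm_command", "kwargs": {"series": [{"jaw": 0.25, "linear": [0, 0, 0], "twist": [0, 0, 0]}, {"jaw": 0.25, "linear": [0, 0, 0], "twist": [0, 0, 0]}]}}

```text
clock: 3.83
eef_pos: [0.4794, -0.0763, 0.0673]
tool_rot: [[-0.993, -0.118, 0.001], [-0.118, 0.993, -0.0], [-0.001, -0.0, -1.0]]
wrist_force: [-1.2, 0.7, 5.2]
opening: 0.0221
finger_force: 45.6
```

Run:
```python
from h import *
im,d,s=wsnap("w4"); print({k:np.round(s[k],4) for k in('clock','eef_pos','wrist_force','opening','finger_force')})
cv2.imwrite("pics/w4c.png",cv2.resize(im[170:350,220:420],None,fx=3,fy=3))
```

```text
{'clock': np.float64(3.8333), 'eef_pos': array([ 0.4794, -0.0763,  0.0673]), 'wrist_force': array([-1.1821,  0.6923,  5.2347]), 'opening': np.float64(0.0221), 'finger_force': np.float64(45.5553)}
```

View pics/w4c.png

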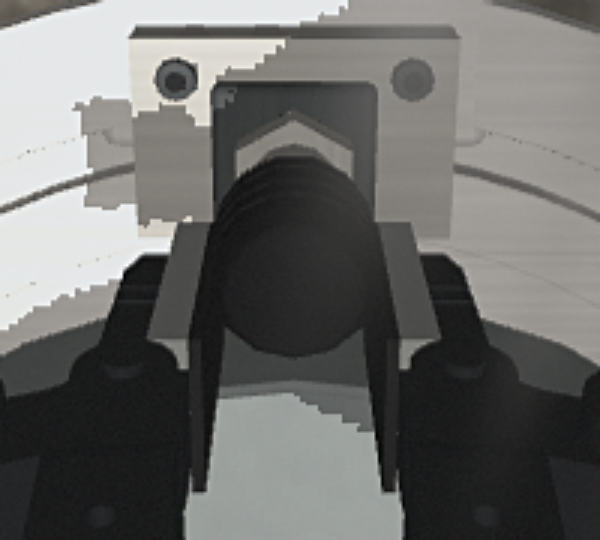

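Emit:
{"fn": "arm_command", "kwargs": {"series": [{"jaw": 0.2, "linear": [0, 0, -2], "twist": [0, 0, 0]}, {"jaw": 0.2, "linear": [0, 0, -3], "twist": [0, 0, 0]}, {"jaw": 0.2, "linear": [0, 0, -3], "twist": [0, 0, 0]}, {"jaw": 0.2, "linear": [0, 0, -3], "twist": [0, 0, 0]}, {"jaw": 0.2, "linear": [0, 0, -1], "twist": [0, 0, 0]}, {"jaw": 0.2, "linear": [0, 0, 0], "twist": [0, 0, 0]}, {"jaw": 0.2, "linear": [0, 0, 0], "twist": [0, 0, 0]}]}}

```text
clock: 4.47
eef_pos: [0.4789, -0.0763, 0.0787]
tool_rot: [[-0.993, -0.118, -0.0], [-0.118, 0.993, -0.0], [0.0, 0.0, -1.0]]
wrist_force: [0.1, -0.6, 0.3]
opening: 0.0173
finger_force: 0.0
```

```bash
cat > kz.py <<'E'
from h import *
import sys
def knob(n):
    im,d,s=wsnap(n); vv,uu=np.mgrid[0:400,0:640]; W=wworld(n,uu,vv,d)
    t=np.einsum('hwk,kj->hwj',W-s['eef_pos'],s['tool_rot'])
    m=(d>0)&(abs(uu-318)<18)&(np.hypot(t[...,0],t[...,1])<.010)&(W[...,2]>.05)&(W[...,2]<.12)
    k={k:np.round(s[k],4).tolist() for k in('clock','eef_pos','wrist_force','opening','finger_force')}
    c=np.array([.6474,-.0562]); a=np.arctan2(*(s['eef_pos'][:2]-c)[::-1])
    print(k,"\nknob top z",np.median(W[m][:,2]),m.sum(),"rel tcp",np.median(t[m],0),"tcp ang deg",np.degrees(a)%360,"r",np.hypot(*(s['eef_pos'][:2]-c)),"yaw",np.degrees(np.arctan2(s['tool_rot'][1,0],s['tool_rot'][0,0]))%360)
    return im
if __name__=="__main__": knob(sys.argv[1])
E
python3 kz.py w5
python3 - <<'E'
from h import *
for n in("w3","w4"):
    z=np.load(f"pics/{n}.npz"); vv,uu=np.mgrid[0:400,0:640]; W=wworld(n,uu,vv,z['d']); t=(W-z['p'])@z['R']
    m=(z['d']>0)&(abs(uu-318)<18)&(np.hypot(t[...,0],t[...,1])<.010)&(W[...,2]>.05); print(n,np.median(W[m][:,2]),m.sum())
E
```

```text
{'clock': 4.4667, 'eef_pos': [0.4789, -0.0763, 0.0787], 'wrist_force': [0.1357, -0.6364, 0.2752], 'opening': 0.0173, 'finger_force': 0.0} 
knob top z 0.08748830381703049 1100 rel tcp [ 0.00044421  0.00023692 -0.00883437] tcp ang deg 186.79469479389948 r 0.16967644123993575 yaw 186.7579650448588
w3 0.08753784593475869 1226
w4 0.08757808370603586 1236
```

Run:
```python
from h import *
for n in("w3","w4","w5"):
    z=np.load(f"pics/{n}.npz"); vv,uu=np.mgrid[0:400,0:640]; W=wworld(n,uu,vv,z['d']); t=(W-z['p'])@z['R']*1000
    im=cv2.imread(f"pics/{n}.png")
    print(n)
    for v in range(240,350,10):
        r=[]
        for u in range(260,380,1):
            if abs(t[v,u,1])<35 and -35<t[v,u,0]<35 and t[v,u,2]<9 and abs(u-318)>22: r.append((u,*t[v,u].round().astype(int)))
        L=[q for q in r if q[0]<318]; print(v,L[::max(1,len(L)//4)])
```

```text
w3
240 [(293, np.int64(5), np.int64(-12), np.int64(-2)), (294, np.int64(7), np.int64(-11), np.int64(-6)), (295, np.int64(7), np.int64(-11), np.int64(-7))]
250 [(266, np.int64(11), np.int64(-22), np.int64(-27)), (271, np.int64(11), np.int64(-20), np.int64(-26)), (276, np.int64(11), np.int64(-18), np.int64(-27)), (281, np.int64(10), np.int64(-16), np.int64(-25)), (293, np.int64(5), np.int64(-11), np.int64(-15))]
260 [(260, np.int64(7), np.int64(-25), np.int64(-28)), (267, np.int64(11), np.int64(-20), np.int64(-36)), (274, np.int64(11), np.int64(-17), np.int64(-37)), (281, np.int64(6), np.int64(-16), np.int64(-27)), (294, np.int64(2), np.int64(-11), np.int64(-19))]
270 [(260, np.int64(11), np.int64(-22), np.int64(-45)), (266, np.int64(11), np.int64(-19), np.int64(-45)), (272, np.int64(12), np.int64(-17), np.int64(-45)), (278, np.int64(8), np.int64(-16), np.int64(-38)), (293, np.int64(-4), np.int64(-11), np.int64(-17))]
280 [(260, np.int64(11), np.int64(-21), np.int64(-51)), (266, np.int64(11), np.int64(-18), np.int64(-52)), (272, np.int64(11), np.int64(-16), np.int64(-52)), (278, np.int
[... 5864 characters left out ...]
t64(-9), np.int64(-53))]
320 [(260, np.int64(17), np.int64(-15), np.int64(-83)), (269, np.int64(17), np.int64(-13), np.int64(-82)), (278, np.int64(17), np.int64(-10), np.int64(-83)), (287, np.int64(2), np.int64(-10), np.int64(-63))]
330 [(260, np.int64(17), np.int64(-15), np.int64(-87)), (269, np.int64(18), np.int64(-12), np.int64(-87)), (278, np.int64(17), np.int64(-10), np.int64(-87)), (287, np.int64(-2), np.int64(-10), np.int64(-62))]
340 [(260, np.int64(16), np.int64(-14), np.int64(-89)), (267, np.int64(18), np.int64(-12), np.int64(-91)), (274, np.int64(18), np.int64(-10), np.int64(-91)), (281, np.int64(17), np.int64(-9), np.int64(-91)), (288, np.int64(-7), np.int64(-10), np.int64(-62))]
```

The slip has a clear cause. The wrist depth puts the fingertips about 22 mm behind the reported TCP, so the pads only nipped the knob's top edge. I open and go 27 mm deeper than before.

Emit:
{"fn": "arm_command", "kwargs": {"series": [{"jaw": 0.5, "linear": [0, 0, -5], "twist": [0, 0, 0]}, {"jaw": 0.5, "linear": [0, 0, 0], "twist": [0, 0, 0]}, {"jaw": 0.5, "linear": [0, 0, 0], "twist": [0, 0, 0]}, {"jaw": 0.5, "linear": [0, 0, 0], "twist": [0, 0, 0]}]}}

```text
clock: 4.85
eef_pos: [0.4791, -0.0763, 0.0837]
tool_rot: [[-0.993, -0.118, 0.0], [-0.118, 0.993, -0.0], [-0.0, -0.0, -1.0]]
wrist_force: [-0.3, 0.0, -0.3]
opening: 0.0427
finger_force: 0.0
```

Emit:
{"fn": "arm_command", "kwargs": {"series": [{"jaw": 0.5, "linear": [0, 0, 10], "twist": [0, 0, 0]}, {"jaw": 0.5, "linear": [0, 0, 12], "twist": [0, 0, 0]}, {"jaw": 0.5, "linear": [0, 0, 6], "twist": [0, 0, 0]}, {"jaw": 0.5, "linear": [0, 0, 0], "twist": [0, 0, 0]}]}}

```text
clock: 5.18
eef_pos: [0.4774, -0.0755, 0.0529]
tool_rot: [[-0.993, -0.118, -0.003], [-0.118, 0.993, 0.002], [0.003, 0.002, -1.0]]
wrist_force: [-0.8, -0.4, 0.5]
opening: 0.0427
finger_force: 0.0
```

Emit:
{"fn": "arm_command", "kwargs": {"series": [{"jaw": 0.5, "linear": [0, 0, 7], "twist": [0, 0, 0]}, {"jaw": 0.45, "linear": [0, 0, 6], "twist": [0, 0, 0]}, {"jaw": 0.4, "linear": [0, 0, 1], "twist": [0, 0, 0]}, {"jaw": 0.4, "linear": [0, 0, 0], "twist": [0, 0, 0]}, {"jaw": 0.4, "linear": [0, 0, 0], "twist": [0, 0, 0]}]}}

```text
clock: 5.6
eef_pos: [0.4791, -0.0763, 0.0417]
tool_rot: [[-0.993, -0.118, 0.0], [-0.118, 0.993, 0.0], [-0.0, 0.0, -1.0]]
wrist_force: [-0.5, -0.7, -0.4]
opening: 0.0343
finger_force: 0.0
```

Run:
```python
from kz import *
im=knob("w6"); z=np.load("pics/w6.npz"); vv,uu=np.mgrid[0:400,0:640]; W=wworld("w6",uu,vv,z['d']); t=(W-z['p'])@z['R']*1000
m=(z['d']>0)&(abs(t[...,0])<13)&(abs(t[...,1])>15)&(abs(t[...,1])<24)&(t[...,2]<-12)&(t[...,2]>-40)&(t[...,0]>5)
print("tips z rel",np.percentile(t[m][:,2],[90,98]),m.sum())
for s in(-1,1):
    q=m&(t[...,1]*s>0); print(s,np.percentile(abs(t[q][:,1]),[2,10]))
```

```text
{'clock': 5.6, 'eef_pos': [0.4791, -0.0763, 0.0417], 'wrist_force': [-0.4597, -0.7114, -0.3785], 'opening': 0.0343, 'finger_force': 0.0} 
knob top z 0.08751422411856569 1510 rel tcp [ 0.0009456   0.00026877 -0.04581572] tcp ang deg 186.81157146363248 r 0.16949883525807702 yaw 186.7553286467743
tips z rel [-22.58780596 -20.54733861] 781
-1 [16.48651187 16.60791051]
1 [17.45506425 17.53744122]
```

Emit:
{"fn": "arm_command", "kwargs": {"series": [{"jaw": 0.36, "linear": [0, 0, 0], "twist": [0, 0, 0]}, {"jaw": 0.33, "linear": [0, 0, 0], "twist": [0, 0, 0]}, {"jaw": 0.3, "linear": [0, 0, 0], "twist": [0, 0, 0]}, {"jaw": 0.25, "linear": [0, 0, 0], "twist": [0, 0, 0]}, {"jaw": 0.2, "linear": [0, 0, 0], "twist": [0, 0, 0]}]}}

```text
clock: 6.07
eef_pos: [0.4793, -0.0763, 0.0422]
tool_rot: [[-0.993, -0.118, 0.001], [-0.118, 0.993, -0.0], [-0.001, -0.0, -1.0]]
wrist_force: [-1.3, 1.1, 4.3]
opening: 0.0256
finger_force: 58.6
```

Emit:
{"fn": "arm_command", "kwargs": {"series": [{"jaw": 0.2, "linear": [0, 0, -2], "twist": [0, 0, 0]}, {"jaw": 0.2, "linear": [0, 0, -3], "twist": [0, 0, 0]}, {"jaw": 0.2, "linear": [0, 0, -3], "twist": [0, 0, 0]}, {"jaw": 0.2, "linear": [0, 0, -3], "twist": [0, 0, 0]}, {"jaw": 0.2, "linear": [0, 0, -1.5], "twist": [0, 0, 0]}, {"jaw": 0.2, "linear": [0, 0, 0], "twist": [0, 0, 0]}, {"jaw": 0.2, "linear": [0, 0, 0], "twist": [0, 0, 0]}]}}

```text
clock: 6.65
eef_pos: [0.4792, -0.0761, 0.0533]
tool_rot: [[-0.993, -0.118, 0.0], [-0.118, 0.993, 0.001], [-0.0, 0.001, -1.0]]
wrist_force: [7.2, -1.0, -11.0]
opening: 0.0262
finger_force: 59.6
```

```bash
python3 kz.py w7
```

```text
{'clock': 6.65, 'eef_pos': [0.4792, -0.0761, 0.0533], 'wrist_force': [7.1871, -0.9827, -11.0043], 'opening': 0.0262, 'finger_force': 59.555} 
knob top z 0.09829609714893911 1769 rel tcp [ 0.00265456  0.00065414 -0.04502263] tcp ang deg 186.75971494158063 r 0.1693946006003216 yaw 186.75649115768258
```

Emit:
{"fn": "arm_command", "kwargs": {"series": [{"jaw": 0.2, "linear": [0, 0, -1.2], "twist": [0, 0, 0]}, {"jaw": 0.2, "linear": [0, 0, 0], "twist": [0, 0, 0]}, {"jaw": 0.2, "linear": [-0.01, 1.48, 0], "twist": [0, 0, 0.5]}, {"jaw": 0.2, "linear": [-0.03, 2.97, 0], "twist": [0, 0, 1]}, {"jaw": 0.2, "linear": [-0.03, 2.97, 0], "twist": [0, 0, 1]}, {"jaw": 0.2, "linear": [-0.03, 2.97, 0], "twist": [0, 0, 1]}, {"jaw": 0.2, "linear": [-0.01, 1.48, 0], "twist": [0, 0, 0.5]}]}}

```text
clock: 7.28
eef_pos: [0.4782, -0.0641, 0.0544]
tool_rot: [[-0.999, -0.047, 0.0], [-0.047, 0.999, 0.001], [-0.0, 0.001, -1.0]]
wrist_force: [6.1, -0.9, -12.0]
opening: 0.026
finger_force: 59.7
```

```bash
python3 kz.py w8
```

```text
{'clock': 7.2833, 'eef_pos': [0.4782, -0.0641, 0.0544], 'wrist_force': [6.066, -0.8523, -12.0443], 'opening': 0.026, 'finger_force': 59.6563} 
knob top z 0.09936483121211026 1804 rel tcp [ 0.00253463  0.00064448 -0.04499913] tcp ang deg 182.67155602879808 r 0.16937715253892585 yaw 182.70543238589985
```

Emit:
{"fn": "arm_command", "kwargs": {"series": [{"jaw": 0.2, "linear": [-0.06, 4.45, 0], "twist": [0, 0, 1.5]}, {"jaw": 0.2, "linear": [-0.1, 5.93, 0], "twist": [0, 0, 2]}, {"jaw": 0.2, "linear": [-0.1, 5.93, 0], "twist": [0, 0, 2]}, {"jaw": 0.2, "linear": [-0.1, 5.93, 0], "twist": [0, 0, 2]}, {"jaw": 0.2, "linear": [-0.1, 5.93, 0], "twist": [0, 0, 2]}, {"jaw": 0.2, "linear": [-0.1, 5.93, 0], "twist": [0, 0, 2]}, {"jaw": 0.2, "linear": [-0.1, 5.93, 0], "twist": [0, 0, 2]}, {"jaw": 0.2, "linear": [-0.1, 5.93, 0], "twist": [0, 0, 2]}]}}

```text
clock: 8.0
eef_pos: [0.4822, -0.0188, 0.0544]
tool_rot: [[-0.975, 0.222, 0.0], [0.222, 0.975, -0.0], [-0.0, -0.0, -1.0]]
wrist_force: [6.6, -1.5, -12.0]
opening: 0.0261
finger_force: 59.8
```

Emit:
{"fn": "arm_command", "kwargs": {"series": [{"jaw": 0.2, "linear": [-0.1, 5.93, 0], "twist": [0, 0, 2]}, {"jaw": 0.2, "linear": [-0.1, 5.93, 0], "twist": [0, 0, 2]}, {"jaw": 0.2, "linear": [-0.1, 5.93, 0], "twist": [0, 0, 2]}, {"jaw": 0.2, "linear": [-0.1, 5.93, 0], "twist": [0, 0, 2]}, {"jaw": 0.2, "linear": [-0.1, 5.93, 0], "twist": [0, 0, 2]}, {"jaw": 0.2, "linear": [-0.1, 5.93, 0], "twist": [0, 0, 2]}, {"jaw": 0.2, "linear": [-0.1, 5.93, 0], "twist": [0, 0, 2]}, {"jaw": 0.2, "linear": [-0.06, 4.45, 0], "twist": [0, 0, 1.5]}]}}

```text
clock: 8.67
eef_pos: [0.4982, 0.024, 0.0543]
tool_rot: [[-0.88, 0.475, -0.0], [0.475, 0.88, -0.001], [-0.0, -0.001, -1.0]]
wrist_force: [6.0, -3.7, -10.6]
opening: 0.026
finger_force: 59.8
```

```bash
python3 kz.py w9
```

```text
{'clock': 8.6667, 'eef_pos': [0.4982, 0.024, 0.0543], 'wrist_force': [6.0102, -3.6708, -10.6251], 'opening': 0.026, 'finger_force': 59.8347} 
knob top z 0.09936192997890139 1787 rel tcp [ 0.00260092  0.00049072 -0.04505362] tcp ang deg 151.73446994459562 r 0.16944418820286608 yaw 151.64981825607487
```

Emit:
{"fn": "arm_command", "kwargs": {"series": [{"jaw": 0.2, "linear": [-0.1, 5.93, 0], "twist": [0, 0, 2]}, {"jaw": 0.2, "linear": [-0.1, 5.93, 0], "twist": [0, 0, 2]}, {"jaw": 0.2, "linear": [-0.1, 5.93, 0], "twist": [0, 0, 2]}, {"jaw": 0.2, "linear": [-0.1, 5.93, 0], "twist": [0, 0, 2]}, {"jaw": 0.2, "linear": [-0.1, 5.93, 0], "twist": [0, 0, 2]}, {"jaw": 0.2, "linear": [-0.1, 5.93, 0], "twist": [0, 0, 2]}, {"jaw": 0.2, "linear": [-0.1, 5.93, 0], "twist": [0, 0, 2]}, {"jaw": 0.2, "linear": [-0.1, 5.93, 0], "twist": [0, 0, 2]}]}}

```text
clock: 9.38
eef_pos: [0.5256, 0.062, 0.054]
tool_rot: [[-0.715, 0.699, -0.001], [0.699, 0.715, -0.001], [0.0, -0.002, -1.0]]
wrist_force: [4.5, -3.6, -10.8]
opening: 0.0259
finger_force: 60.0
```

Emit:
{"fn": "arm_command", "kwargs": {"series": [{"jaw": 0.2, "linear": [-0.06, 4.45, 0], "twist": [0, 0, 1.5]}, {"jaw": 0.2, "linear": [-0.03, 2.97, 0], "twist": [0, 0, 1]}, {"jaw": 0.2, "linear": [0, 0, 0], "twist": [0, 0, 0]}, {"jaw": 0.2, "linear": [0, 0, 0], "twist": [0, 0, 0]}]}}

```text
clock: 9.72
eef_pos: [0.5311, 0.0674, 0.0542]
tool_rot: [[-0.685, 0.728, -0.001], [0.728, 0.685, -0.0], [0.0, -0.001, -1.0]]
wrist_force: [4.2, -1.1, -12.2]
opening: 0.0259
finger_force: 60.1
```

```bash
python3 kz.py w10
```

```text
{'clock': 9.7167, 'eef_pos': [0.5311, 0.0674, 0.0542], 'wrist_force': [4.2309, -1.1003, -12.1702], 'opening': 0.0259, 'finger_force': 60.0913} 
knob top z 0.09919343633890286 1780 rel tcp [ 0.00263585  0.00035729 -0.04499474] tcp ang deg 133.25189442966294 r 0.16973775207291728 yaw 133.27448262715154
```

Emit:
{"fn": "arm_command", "kwargs": {"series": [{"jaw": 0.2, "linear": [0, 0, 1], "twist": [0, 0, 0]}, {"jaw": 0.2, "linear": [0, 0, 0.8], "twist": [0, 0, 0]}, {"jaw": 0.2, "linear": [0, 0, 0], "twist": [0, 0, 0]}, {"jaw": 0.2, "linear": [0, 0, 0], "twist": [0, 0, 0]}]}}

```text
clock: 10.1
eef_pos: [0.5311, 0.0674, 0.0529]
tool_rot: [[-0.685, 0.728, -0.0], [0.728, 0.685, -0.0], [0.0, -0.0, -1.0]]
wrist_force: [4.3, -2.0, -11.1]
opening: 0.0259
finger_force: 60.1
```

Emit:
{"fn": "arm_command", "kwargs": {"series": [{"jaw": 0.2, "linear": [0, 0, 0.5], "twist": [0, 0, 0]}, {"jaw": 0.2, "linear": [0, 0, 0], "twist": [0, 0, 0]}]}}

```text
clock: 10.27
eef_pos: [0.5311, 0.0674, 0.0526]
tool_rot: [[-0.685, 0.728, -0.0], [0.728, 0.685, -0.0], [0.0, -0.0, -1.0]]
wrist_force: [3.2, -1.7, -11.2]
opening: 0.026
finger_force: 60.1
```

Emit:
{"fn": "arm_command", "kwargs": {"series": [{"jaw": 0.2, "linear": [0, 0, 0.5], "twist": [0, 0, 0]}, {"jaw": 0.2, "linear": [0, 0, 0], "twist": [0, 0, 0]}]}}

```text
clock: 10.43
eef_pos: [0.5311, 0.0674, 0.0523]
tool_rot: [[-0.685, 0.728, -0.0], [0.728, 0.685, -0.0], [0.0, -0.0, -1.0]]
wrist_force: [2.8, -3.0, -10.7]
opening: 0.0258
finger_force: 60.2
```

Emit:
{"fn": "arm_command", "kwargs": {"series": [{"jaw": 0.2, "linear": [0, 0, 0.5], "twist": [0, 0, 0]}, {"jaw": 0.2, "linear": [0, 0, 0], "twist": [0, 0, 0]}]}}

```text
clock: 10.6
eef_pos: [0.5311, 0.0674, 0.0519]
tool_rot: [[-0.685, 0.728, -0.0], [0.728, 0.685, -0.0], [0.0, -0.0, -1.0]]
wrist_force: [2.6, -2.9, -10.4]
opening: 0.0262
finger_force: 60.2
```

Emit:
{"fn": "arm_command", "kwargs": {"series": [{"jaw": 0.2, "linear": [0, 0, 0.5], "twist": [0, 0, 0]}, {"jaw": 0.2, "linear": [0, 0, 0], "twist": [0, 0, 0]}]}}

```text
clock: 10.77
eef_pos: [0.5312, 0.0675, 0.0518]
tool_rot: [[-0.685, 0.728, -0.0], [0.728, 0.685, -0.0], [-0.0, -0.0, -1.0]]
wrist_force: [0.5, -2.9, -7.5]
opening: 0.0261
finger_force: 60.6
```

```bash
python3 kz.py w11
```

```text
{'clock': 10.7667, 'eef_pos': [0.5312, 0.0675, 0.0518], 'wrist_force': [0.4772, -2.8918, -7.4833], 'opening': 0.0261, 'finger_force': 60.6306} 
knob top z 0.0968318031472339 1737 rel tcp [ 0.00233273  0.00035708 -0.04501348] tcp ang deg 133.21826262819476 r 0.1697184130750039 yaw 133.25969565062164
```

Run:
```python
from h import *
from scipy.optimize import least_squares
P=np.array([[.4793,-.0762],[.4782,-.0641],[.4822,-.0188],[.4982,.024],[.5311,.0674]])
r=least_squares(lambda q:np.r_[np.hypot(*(P-q[:2]).T)-q[2],(q[2]-.170)/3],[.647,-.056,.17]); print("circle fit",r.x,r.fun)
A=r.x[:2]; print("A",A)
a0=np.arctan2(*(np.array([.4793,-.0762])-A)[::-1]); now=np.arctan2(*(P[-1]-A)[::-1]); print("turned",np.degrees(now-a0)%360-360)
for n,(u,v) in(("w1",(440,240)),("w2",(490,291)),("w3",(515,320)),("w1",(184,250)),("w3",(115,331))):
    im=cv2.imread(f"pics/{n}.png").astype(int).sum(2); z=np.load(f"pics/{n}.npz")
    w=im[v-8:v+9,u-8:u+9]; k=w<np.median(w)-130; 
    nl,lab,st,ce=cv2.connectedComponentsWithStats(k.astype(np.uint8)); i=1+np.argmin(np.hypot(*(ce[1:]-8).T)+(st[1:,4]<8)*50)
    x,y=ce[i]+[u-8,v-8]; 
    c=eyes.get_calibration("wrist")
    f=lambda d:wworld(n,x,y,d); d0,d1=f(.1),f(.3); Q=d0+(d1-d0)*(.024-d0[2])/(d1[2]-d0[2])
    D=Q[:2]-A; print(n,st[i],x,y,Q,np.hypot(*D),np.degrees(np.arctan2(D[1],D[0])-a0)%360-360)
```

```text
circle fit [ 0.64813562 -0.05606106  0.17006169] [-2.92076891e-05  6.39724259e-05  5.99632791e-06 -8.97373867e-05
  5.58303466e-05  2.05619212e-05]
A [ 0.64813562 -0.05606106]
turned -53.33260753144663
w1 [ 5  4  9  8 63] 440.95238095238096 239.55555555555554 [0.54054111 0.07467937 0.024     ] 0.16932111370568476 -57.349068909039886
w2 [  1   3  14  11 114] 489.35087719298247 290.8421052631579 [0.5405763  0.07446458 0.024     ] 0.16913293399192858 -57.31203913040764
w3 [  1   2  15  12 128] 514.53125 319.453125 [0.54022931 0.07420566 0.024     ] 0.16915434175528452 -57.16555985514532
w1 [ 8  4  9  9 62] 188.2258064516129 249.90322580645162 [ 0.58488027 -0.2139136   0.024     ] 0.17005488801297153 -298.63935541240375
w3 [ 2  4 12 10 35] 112.62857142857143 329.9142857142857 [ 0.58353312 -0.21518664  0.024     ] 0.17173943575552258 -298.8985649457693
```

Emit:
{"fn": "arm_command", "kwargs": {"series": [{"jaw": 0.2, "linear": [-0.01, 1.48, 0], "twist": [0, 0, 0.5]}, {"jaw": 0.2, "linear": [-0.03, 2.97, 0], "twist": [0, 0, 1]}, {"jaw": 0.2, "linear": [-0.03, 2.97, 0], "twist": [0, 0, 1]}, {"jaw": 0.2, "linear": [-0.01, 2.08, 0], "twist": [0, 0, 0.7]}, {"jaw": 0.2, "linear": [0, 0.9, 0], "twist": [0, 0, 0.3]}, {"jaw": 0.2, "linear": [0, 0, 0], "twist": [0, 0, 0]}, {"jaw": 0.2, "linear": [0, 0, 0], "twist": [0, 0, 0]}]}}

```text
clock: 11.4
eef_pos: [0.5393, 0.0748, 0.0514]
tool_rot: [[-0.64, 0.769, 0.0], [0.769, 0.64, 0.001], [0.0, 0.001, -1.0]]
wrist_force: [0.3, -1.9, -6.1]
opening: 0.0259
finger_force: 60.7
```

Emit:
{"fn": "arm_command", "kwargs": {"series": [{"jaw": 0.34, "linear": [0, 0, 0], "twist": [0, 0, 0]}, {"jaw": 0.36, "linear": [0, 0, 0], "twist": [0, 0, 0]}, {"jaw": 0.36, "linear": [0, 0, 0], "twist": [0, 0, 0]}, {"jaw": 0.36, "linear": [0, 0, 0], "twist": [0, 0, 0]}]}}

```text
clock: 11.73
eef_pos: [0.5395, 0.0745, 0.0521]
tool_rot: [[-0.64, 0.769, 0.001], [0.769, 0.64, 0.0], [-0.0, 0.001, -1.0]]
wrist_force: [0.2, 0.1, -0.3]
opening: 0.0307
finger_force: 0.0
```

```bash
sed -i 's/\[.6474,-.0562\]/[.6481,-.0561]/' kz.py; python3 kz.py w12
```

```text
{'clock': 11.7333, 'eef_pos': [0.5395, 0.0745, 0.0521], 'wrist_force': [0.1649, 0.1032, -0.2574], 'opening': 0.0307, 'finger_force': 0.0} 
knob top z 0.0960114828979805 1682 rel tcp [ 0.00210858  0.00032927 -0.04391206] tcp ang deg 129.73195623133287 r 0.16987670394053012 yaw 129.76136712474243
```

Emit:
{"fn": "arm_command", "kwargs": {"series": [{"jaw": 0.36, "linear": [0, 0.75, 0], "twist": [0, 0, 0.25]}, {"jaw": 0.36, "linear": [0, 0.75, 0], "twist": [0, 0, 0.25]}, {"jaw": 0.36, "linear": [0, 0, 0], "twist": [0, 0, 0]}]}}

```text
clock: 12.03
eef_pos: [0.5404, 0.0754, 0.0516]
tool_rot: [[-0.632, 0.775, 0.0], [0.775, 0.632, 0.0], [-0.0, 0.0, -1.0]]
wrist_force: [0.5, -0.1, -0.7]
opening: 0.0308
finger_force: 0.0
```

```bash
python3 kz.py w13
```

```text
{'clock': 12.0333, 'eef_pos': [0.5404, 0.0754, 0.0516], 'wrist_force': [0.5344, -0.1018, -0.6985], 'opening': 0.0308, 'finger_force': 0.0004} 
knob top z 0.09599662929110728 1649 rel tcp [ 0.00206333  0.00032575 -0.0444086 ] tcp ang deg 129.31450726986867 r 0.17002054889299512 yaw 129.2332053563041
```

Emit:
{"fn": "arm_command", "kwargs": {"series": [{"jaw": 0.36, "linear": [0, 0.5, 0], "twist": [0, 0, 0.17]}, {"jaw": 0.36, "linear": [0, 0.5, 0], "twist": [0, 0, 0.17]}, {"jaw": 0.36, "linear": [0, 0, 0], "twist": [0, 0, 0]}]}}

```text
clock: 12.33
eef_pos: [0.541, 0.0761, 0.0515]
tool_rot: [[-0.628, 0.778, 0.0], [0.778, 0.628, 0.0], [0.0, 0.0, -1.0]]
wrist_force: [-0.1, -0.6, 0.2]
opening: 0.0305
finger_force: 0.0
```

Run:
```python
from kz import *
im=knob("w14")
for n in("w12","w13","w14"):
    z=np.load(f"pics/{n}.npz"); vv,uu=np.mgrid[0:400,0:640]; W=wworld(n,uu,vv,z['d']); t=(W-z['p'])@z['R']
    m=(z['d']>0)&(np.hypot(t[...,0],t[...,1])<.02)&(W[...,2]>.080)&(abs(t[...,1])<.0146)
    q=t[m&(t[...,0]>0)]; b=m&(abs(W[...,2]-np.median(W[m][:,2]))<.003); e=cv2.minEnclosingCircle(np.argwhere(b)[:,::-1].astype(np.float32))
    print(n,e, t[b][:,1].min(),t[b][:,1].max(),t[b][:,1].mean())
```

```text
{'clock': 12.3333, 'eef_pos': [0.541, 0.0761, 0.0515], 'wrist_force': [-0.147, -0.6125, 0.1693], 'opening': 0.0305, 'finger_force': 0.0} 
knob top z 0.08751139078087594 1360 rel tcp [ 0.00059491  0.00033706 -0.0360559 ] tcp ang deg 129.0114040703173 r 0.17009279790553067 yaw 128.90269031321
w12 ((317.4083557128906, 292.57568359375), 31.594572067260742) -0.012658605720699552 0.012855317017321947 0.0001051097891212686
w13 ((314.5497741699219, 292.3642578125), 31.659778594970703) -0.013784084226032728 0.011649728854149667 -0.0011379353826294176
w14 ((317.5, 364.5), 46.82423782348633) -0.011938235773631853 0.012197620917527794 9.026980515158477e-05
```

The pin has dropped home: the knob top is back at 0.0875, the same as at the start, and there is almost no force. I open and retreat straight up.

Emit:
{"fn": "arm_command", "kwargs": {"series": [{"jaw": 0.5, "linear": [0, 0, 0], "twist": [0, 0, 0]}, {"jaw": 0.55, "linear": [0, 0, 0], "twist": [0, 0, 0]}, {"jaw": 0.55, "linear": [0, 0, 0], "twist": [0, 0, 0]}, {"jaw": 0.55, "linear": [0, 0, -10], "twist": [0, 0, 0]}, {"jaw": 0.55, "linear": [0, 0, -25], "twist": [0, 0, 0]}, {"jaw": 0.55, "linear": [0, 0, -35], "twist": [0, 0, 0]}, {"jaw": 0.55, "linear": [0, 0, -35], "twist": [0, 0, 0]}, {"jaw": 0.55, "linear": [0, 0, -35], "twist": [0, 0, 0]}]}}

```text
clock: 13.05
eef_pos: [0.5406, 0.0761, 0.1938]
tool_rot: [[-0.628, 0.778, 0.0], [0.778, 0.628, 0.0], [-0.0, 0.0, -1.0]]
wrist_force: [1.0, -0.9, -1.0]
opening: 0.0471
finger_force: 0.0
```

Emit:
{"fn": "arm_command", "kwargs": {"series": [{"jaw": 0.55, "linear": [20, 0, -30], "twist": [0, 0, 0]}, {"jaw": 0.55, "linear": [0, 0, 0], "twist": [0, 0, 0]}, {"jaw": 0.55, "linear": [0, 0, 0], "twist": [0, 0, 0]}]}}

```text
clock: 13.3
eef_pos: [0.5294, 0.092, 0.2245]
tool_rot: [[-0.629, 0.777, 0.005], [0.777, 0.629, -0.0], [-0.003, 0.004, -1.0]]
wrist_force: [1.2, -0.6, -2.1]
opening: 0.0473
finger_force: 0.0
```

Run:
```python
from h import *
im,d,s=wsnap("w15"); a,_=eyes.camera("top"); b,_=eyes.camera("scene")
a=cv2.resize(a[105:240,285:450],(320,262),interpolation=cv2.INTER_CUBIC); b=cv2.resize(b[155:275,290:445],(320,248),interpolation=cv2.INTER_CUBIC); b=cv2.copyMakeBorder(b,0,14,0,0,cv2.BORDER_CONSTANT)
cv2.imwrite("pics/end.png",np.vstack([im[80:400],np.hstack([a,b])]))
```

```text
(no output)
```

View pics/end.png

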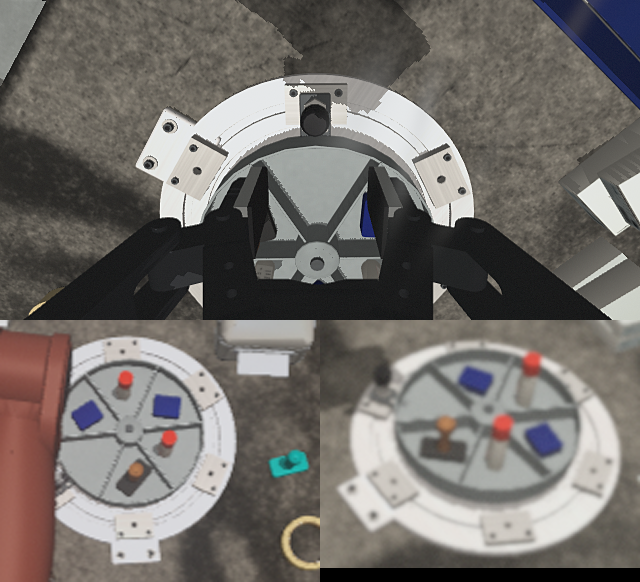

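The final picture shows the stamp upright in the front compartment: at (135,470) in the top view and (445,440) in the scene view. The knob is seated at the next stop, at (314,118) in the wrist view, and the gripper is clear.

Run:
```python
from h import *
z=np.load("pics/w15.npz"); vv,uu=np.mgrid[0:400,0:640]; W=wworld("w15",uu,vv,z['d'])
m=(abs(uu-314)<10)&(abs(vv-200)<10)&(z['d']>0); print("knob top z",np.median(W[m][:,2]),W[m].mean(0))
if np.median(W[m][:,2])<.0895:
    from workcell import job_done; print(job_done())
```

```text
knob top z 0.08738183518690784 [0.53761892 0.07769077 0.08717724]
the job is handed in; nothing more can be done
None
```

The job is handed in: the stamp's compartment is at the front with the stamp standing, the pin is fully home in the next stop's hole (found about 57.5° round), and the arm was clear after about 13.5 s; my first grip on the knob slipped off before it lifted, so I regripped deeper.

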